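# Tip the deblocked lens blocks into their bin

## Robot

A 6-joint arm with a two-finger parallel gripper is mounted at the origin on the work surface. World frame = base frame: x ahead of the robot, y to its left, z up, the work surface at z = 0. Lengths are in m, angles in rad, forces in N, time in s.
With the tool pointing down it reaches from about 0.25 to 0.775 m from the base axis. Payload 8.9 kg.
Tool frame: the origin (TCP) lies at the very end of the fingers, on their centre line; the grasp point (between the pads) lies 19 mm behind it; z points along the fingers, y is the line along which they close (so a half turn about z gives the same grasp; the last joint's range is limited). The gripper opens to 85 mm and grips with 20 to 120 N. Pads are 22 mm wide; open, the fingers measure 114 mm over their backs; the gripper's body (76 mm by 85 mm) begins 54 mm behind the grasp point. The pads swing forward as they close: fully open they stand 13 mm farther back than shut.
Start: joints at [-1.275, 0.291, -0.153, 1.127, 0, 1.431], TCP at [0.221, -0.476, 0.231] pointing down, gripper open.
Joint ranges: [-2.52, 2.52], [-0.91, 1.74], [-1.3, 1.37], [-1.96, 2.02], [-1.52, 1.47], [-3.14, 3.14]. Speed limits (rad/s): [2.22, 2.22, 2.79, 3.14, 3.14, 3.14].

## Interface

Orientations are given as a rotation vector (axis times angle).
In Python, from bench import bot gives the robot as it stands. Calls block until the motion is done:
- bot.goto(position, orientation): joint-space move of the TCP to a pose.
- bot.servo_line(position, attitude=None, vel=0.15, max_force=None): straight line of the TCP; attitude=None keeps the orientation; vel is the mean speed in m/s. With max_force (N) it stops when the force on the tool has changed by that much, and returns True; else False.
- bot.set_joints(angles): joint-space move.
- bot.command_gripper(opening, force=None): finger opening in m; force is the grip in N (None keeps the last); returns when the fingers have stopped.
- bot.dwell(seconds).
- bot.inverse_kinematics(position, orientation): joint angles nearest the present ones, or None.
- bot.sense(): the state.
- bot.grab_frame(name): name is "scene" or "top"; returns a dict with "image" (480x640x3 uint8, blue, green, red), "depth" (480x640 float32, m along the optical axis (not along the pixel's ray), 0 where there is no reading), "camera_matrix" (3x3 intrinsics, pixels), "rvec" (rotation vector, rad) and "tvec" (3), from world to camera coordinates, as OpenCV has them. Camera axes: x right, y down, z forward; pixel columns grow to the right and rows downward; lengths in m; the calibration is good to about 2 mm. A picture is of the moment at which its call begins.
A pose or a line that the arm cannot do raises bot.IKError and nothing moves.
- bot.hand_in(): hands the job in; it is judged then, once.
The state is a dict: "time": time; "qpos": joint angles; "dq": joint speeds; "tau": joint torques, N m; "tcp_pos": TCP position; "tcp_rot": TCP orientation; "wrist_force": force on the tool from outside, world axes, zero at the start; "wrist_torque": the same for the moment, N m; "finger_gap": finger opening in m; "grip_force": force on a finger pad.
Only numpy, scipy, OpenCV 4.12 (cv2) and the standard library are available. Lean on these libraries where they do the work, as an engineer would, in place of code of your own. Each camera call takes 0.05 s, during which the arm holds its last target. There are 200 camera calls.

## Task

Slide the grey bin, finger tab outwards, squarely up against the front of the beige station so that it stands centred under the steel tray's lip; then raise the tray by its rear bar until all four red lens blocks have slid off into the bin. Lower the tray gently back to level, without letting it drop, and let go; never touch the blocks with the robot, and leave the eyeglass frame, caliper and sanding cone where they are.

Things in the scene. Friction and masses are not known exactly. Their poses are not given: they have to be found in the camera images.
- station: Beige steel pedestal fixed to the bench, 150 (x) x 140 (y) x 92 mm high, on an 8 mm high dark foot plate 170 mm wide. Origin: on the bench, at the middle of the foot of its front face, which looks along the station's own -y; the body runs from y=0 to y=+140 mm. z up. It carries the hinged steel tray.
- tray (a joint): Tip angle of the steel tray (rad): 0 level, grows as the bar end is raised, stop at 1.15. The hinge axis is parallel to the station's x, at y=0, z=94 mm in the station frame, and free: let go, the tray falls back. Pieces need up to about 0.65 rad to slide. Inside 140 mm wide in x, floor top 100 mm above the bench, walls 18 mm above the floor (rear wall to y=140 mm); front open.
- lip (a point): Middle of the tray's open front edge, on the floor's top. With the tray level it stands 35 mm out beyond the station's front face (y=-35 mm, z=100 mm in the station frame). When fully tipped it has come down to about 65 mm above the bench, some 10 mm out from the front face. Moves with the tray.
- bar_mid (a point): Middle of the tray's grab bar: dark, round, 10 mm in diameter, 98 mm long, parallel to the station's x, on two thin arms (45 mm either side of the middle). With the tray level it is at y=175 mm, z=134 mm in the station frame, 35 mm behind the rear wall and 16 mm above its top edge. Moves with the tray.
- bin: Loose open-topped grey plastic bin, 182 (x) x 142 (y) x 50 mm high outside, walls 6 mm, 350 g, with an upright finger tab on the middle of its back (-y) wall: 50 mm wide in x, 12 mm thick (y from -76 to -64 mm), top 85 mm above the underside. Origin: centre of the underside; z up; the plain +y wall is the front, to go against the station.
- frame: Bystander: folded blue acetate eyeglass frame, 140 x 50 x 22 mm, lying flat. Origin: underside centre.
- caliper: Bystander: steel lens caliper with a 56 mm round dial, 150 mm long, 12 mm high. Origin: underside of the dial's centre.
- cone: Bystander: grey rubber sanding cone, 54 mm across the foot, 65 mm high, standing. Origin: underside centre.
- block0: Loose red plastic lens block, 28 mm disc 5 mm thick with a 20 mm boss, 14 mm high in all, 14 g; starts flat on the tray. Origin: centre of the disc's underside; z along the boss.
- block1: Loose red plastic lens block, 28 mm disc 5 mm thick with a 20 mm boss, 14 mm high in all, 14 g; starts flat on the tray. Origin: centre of the disc's underside; z along the boss.
- block2: Loose red plastic lens block, 28 mm disc 5 mm thick with a 20 mm boss, 14 mm high in all, 14 g; starts flat on the tray. Origin: centre of the disc's underside; z along the boss.
- block3: Loose red plastic lens block, 28 mm disc 5 mm thick with a 20 mm boss, 14 mm high in all, 14 g; starts flat on the tray. Origin: centre of the disc's underside; z along the boss.
Mind the look-alikes: they are no part of the job. What is shaped like the block0 but green or turquoise is not meant. Leave any turquoise look-alike of the block1 alone.

How it is judged:
By the outcome, as a careful person would: the job done as asked, in the order asked, and still so for the second after the job is handed in, with the robot touching nothing.
It also fails if it takes over 61 s, if anything falls off the work surface, if the arm or the gripper's body presses on something with over 40 N, if the wrist force passes 120 N, or if a joint passes its speed limit or range.

## Working session

There is one attempt and no reset: what is moved stays moved. The work goes in short steps, each a Python script; the robot and the scene stay as the last script left them, time stands still between calls to the robot, and variables do not carry over. Pictures are saved under pics/ and viewed, at most 10 in all, crops included, and the job is handed in when it is done.

```bash
ls; mkdir -p pics
cat > h.py <<'E'
import numpy as np, cv2, pickle
from bench import bot
def cloud(f):
    K=f["camera_matrix"];d=f["depth"];R=cv2.Rodrigues(np.array(f["rvec"],float))[0];t=np.array(f["tvec"],float).ravel()
    v,u=np.mgrid[:480,:640]
    p=np.stack([(u-K[0,2])/K[0,0]*d,(v-K[1,2])/K[1,1]*d,d],-1)
    w=(p-t)@R; w[d<=0]=np.nan
    return w
E
python3 - <<'E'
from h import *
for n in ("scene","top"):
    f=bot.grab_frame(n); cv2.imwrite(f"pics/{n}0.png",f["image"]); pickle.dump(f,open(n+"0.pkl","wb"))
    print(n,f["tvec"],f["rvec"])
print(bot.sense())
E
```

```text
pics
scene [ 0.45856959 -0.13461883  1.10964609] [ 0.83775171  2.42489026 -1.23227009]
top [-0.03668888  0.60617388  0.91544985] [ 2.18203072 -2.0180832   0.22369989]
{'time': 0.1, 'qpos': array([-1.27528125e+00,  2.91179813e-01, -1.54006342e-01,  1.12669393e+00,
        8.60107310e-06,  1.43150700e+00]), 'dq': array([ 0.00038618, -0.00074039,  0.00323745, -0.00107908, -0.00110155,
       -0.00054486]), 'tau': array([ 6.94666105e-04, -5.37976885e+01,  3.31918108e+01,  9.24174412e-03,
       -2.67791684e-04,  4.48807566e-05]), 'tcp_pos': array([ 0.22105159, -0.47579391,  0.23082927]), 'tcp_rot': array([-3.06658726e+00, -6.77388559e-01,  1.19330718e-04]), 'wrist_force': array([-0.19350206, -0.35595182,  0.41441077]), 'wrist_torque': array([ 0.01489645, -0.00566167, -0.0546954 ]), 'grip_force': 0.0, 'finger_gap': 0.08536226349231242}
```

View pics/scene0.png

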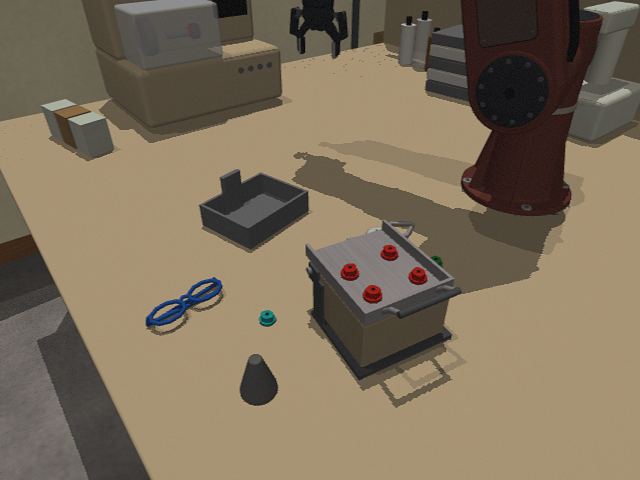

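View pics/top0.png

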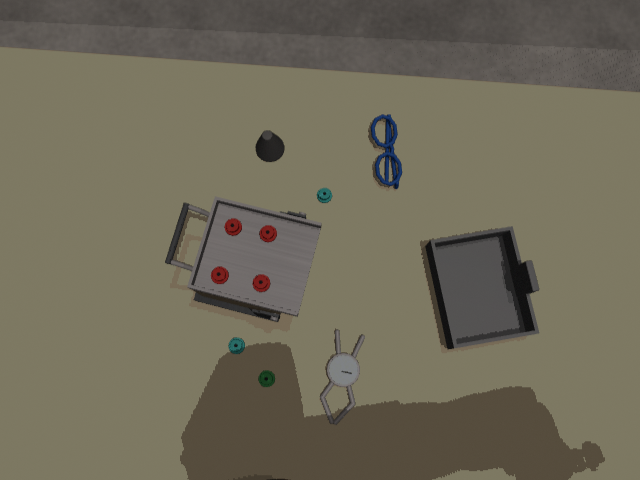

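The top view shows the station tray at about (255,255), with its open front facing image right. The bin is at (483,288) with its tab at (528,278) facing away, so it is already oriented correctly. The caliper is at (343,370), close to the slide path, and the frame is at (388,150).

Run:
```python
from h import *
f=pickle.load(open("top0.pkl","rb")); w=cloud(f); im=f["image"].astype(int)
x,y,z=w[...,0],w[...,1],w[...,2]
u=np.arange(640)[None,:]+0*z; v=np.arange(480)[:,None]+0*z
def rect(m,n):
    p=w[m]; r=cv2.minAreaRect((p[:,:2]*1000).astype(np.float32)); print(n,m.sum(),"z",np.median(p[:,2]).round(4),r, cv2.boxPoints(r).round(1).tolist())
box=lambda a,b,c,d:(u>a)&(u<b)&(v>c)&(v<d)
rect(box(410,560,215,360)&(z>.043)&(z<.056),"bin rim")
rect(box(410,560,215,360)&(z>.075)&(z<.095),"tab")
rect(box(185,330,190,325)&(z>.09)&(z<.125),"tray")
rect(box(185,330,190,325)&(z>.113)&(z<.125),"trayrim")
m=box(155,192,195,270)&(z>.125)&(z<.15); rect(m,"bar")
red=(im[...,2]>120)&(im[...,1]<60)&box(185,330,190,325)
n,l,s,c=cv2.connectedComponentsWithStats(red.astype(np.uint8))
for i in range(1,n):
    if s[i,4]>30: print("red",np.nanmedian(w[l==i],0).round(4),s[i,4])
rect(box(310,370,325,425)&(z>.006)&(z<.03),"caliper")
p=w[box(310,370,325,425)&(z>.006)&(z<.03)]; 
rect((im[...,0]>120)&(im[...,2]<80)&box(360,410,105,195),"frame")
rect(box(250,300,120,165)&(z>.01),"cone")
rect(box(312,338,182,208)&(z>.003),"turq1")
rect(box(270,330,200,330)&(z>.003)&(z<.03),"footplate")
f=pickle.load(open("scene0.pkl","rb")); w=cloud(f); z=w[...,2]
rect(box(195,315,165,250)&(z>.043)&(z<.056),"S bin rim")
rect(box(195,315,165,250)&(z>.078)&(z<.095),"S tab")
rect(box(300,465,215,320)&(z>.09)&(z<.125),"S tray")
rect(box(390,465,280,318)&(z>.127)&(z<.142),"S bar")
```

```text
bin rim 1592 z 0.0491 ((550.9249267578125, -268.9215087890625), (182.616943359375, 144.26608276367188), 14.256345748901367) [[444.70001220703125, -221.5], [480.20001220703125, -361.29998779296875], [657.2000122070312, -316.29998779296875], [621.7000122070312, -176.5]]
tab 273 z 0.0835 ((567.511474609375, -336.4013366699219), (49.6014404296875, 13.666308403015137), 13.676447868347168) [[541.7999877929688, -335.6000061035156], [545.0, -348.8999938964844], [593.2000122070312, -337.20001220703125], [590.0, -323.8999938964844]]
tray 11106 z 0.0999 ((562.1600341796875, 112.88394927978516), (190.76589965820312, 177.70816040039062), 80.10371398925781) [[458.20001220703125, 34.20000076293945], [633.2999877929688, 3.5999999046325684], [666.0999755859375, 191.60000610351562], [491.0, 222.10000610351562]]
trayrim 1481 z 0.1167 ((562.3843383789062, 112.79476928710938), (190.7841033935547, 150.836669921875), 80.15933990478516) [[471.79998779296875, 31.700000762939453], [620.4000244140625, 5.900000095367432], [653.0, 193.89999389648438], [504.3999938964844, 219.6999969482422]]
bar 488 z 0.1364 ((58
[... 1713 characters left out ...]
 -320.1000061035156], [625.0, -174.60000610351562]]
S tab 98 z 0.0825 ((571.3131103515625, -335.8166809082031), (48.5408821105957, 14.555891990661621), 12.768757820129395) [[546.0, -334.1000061035156], [549.2999877929688, -348.29998779296875], [596.5999755859375, -337.6000061035156], [593.4000244140625, -323.3999938964844]]
S tray 8406 z 0.0998 ((571.514892578125, 114.7479248046875), (200.93948364257812, 165.24595642089844), 80.16849517822266) [[472.8999938964844, 29.899999618530273], [635.7999877929688, 1.600000023841858], [670.0999755859375, 199.60000610351562], [507.29998779296875, 227.89999389648438]]
S bar 595 z 0.1361 ((583.9461669921875, 219.0596466064453), (26.138822555541992, 97.84193420410156), 82.00977325439453) [[533.7000122070312, 212.89999389648438], [630.5999755859375, 199.3000030517578], [634.2000122070312, 225.1999969482422], [537.2999877929688, 238.8000030517578]]
  return _methods._mean(a, axis=axis, dtype=dtype,
  ret = ret.dtype.type(ret / rcount)
```

Run:
```python
from h import *
a=np.deg2rad(-9.85); ex=np.array([np.cos(a),np.sin(a)]); n=np.array([-np.sin(a),np.cos(a)]); o=np.array([.5521,.0533])
f=pickle.load(open("top0.pkl","rb")); w=cloud(f); z=w[...,2]
S=np.stack([(w[...,:2]-o)@ex,(w[...,:2]-o)@n],-1)
u=np.arange(640)[None,:]+0*z; v=np.arange(480)[:,None]+0*z
m=(u>310)&(u<375)&(v>320)&(v<425)&(z>.004)&(z<.03)
p=S[m]; i=np.argsort(-p[:,0])[:25]; print("caliper max ex",(p[i]*1000).round(1).tolist())
# foot plate: dark px low z around station front
m=(z>.004)&(z<.02)&(np.abs(S[...,0])<.1)&(S[...,1]>-.05)&(S[...,1]<.16); print("foot",(np.percentile(S[m],[1,5,50,95,99],axis=0)*1000).round(1).tolist(),m.sum())
for nm in ("top","scene"):
    f=pickle.load(open(nm+"0.pkl","rb")); im=f["image"].copy()
    def poly(pts,z,c):
        P=np.array([[*(o+q[0]*ex+q[1]*n),z] for q in pts])
        q=cv2.projectPoints(P,np.array(f["rvec"]),np.array(f["tvec"]),f["camera_matrix"],None)[0]
        cv2.polylines(im,[(q*16).round().astype(np.int32)],True,c,1,cv2.LINE_AA,4)
    b=[(-.091,0),(.091,0),(.091,-.142),(-.091,-.142)]
    poly(b,0,(0,255,255)); poly(b,.05,(255,0,255)); poly([(-.07,-.035),(.07,-.035),(.07,.14),(-.07,.14)],.118,(0,255,0)); poly([(-.085,0),(.085,0),(.085,.14),(-.085,.14)],.008,(255,255,0))
    poly([(-.049,.175),(.049,.175)],.134,(0,255,0))
    c=im[150:420,150:510] if nm=="top" else im[180:410,190:490]
    cv2.imwrite(f"pics/{nm}_ov.png",cv2.resize(c,(800,600 if nm=="top" else 600)))
```

```text
caliper max ex [[-53.8, -126.3], [-56.8, -114.7], [-58.2, -150.1], [-60.2, -162.7], [-70.3, -144.0], [-71.1, -147.7], [-71.6, -146.0], [-71.9, -144.5], [-72.4, -142.7], [-72.7, -148.1], [-72.8, -100.9], [-73.2, -146.4], [-73.3, -99.3], [-73.9, -144.5], [-73.9, -103.0], [-74.0, -143.1], [-74.2, -141.7], [-74.4, -101.4], [-74.4, -148.4], [-74.7, -99.7], [-74.9, -98.1], [-75.2, -105.0], [-75.3, -145.1], [-75.7, -103.4], [-75.8, -143.3]]
foot [[-97.8, -29.6], [-85.2, 14.7], [-80.4, 93.6], [-74.9, 145.6], [-69.7, 149.4]] 437
```

View pics/top_ov.png

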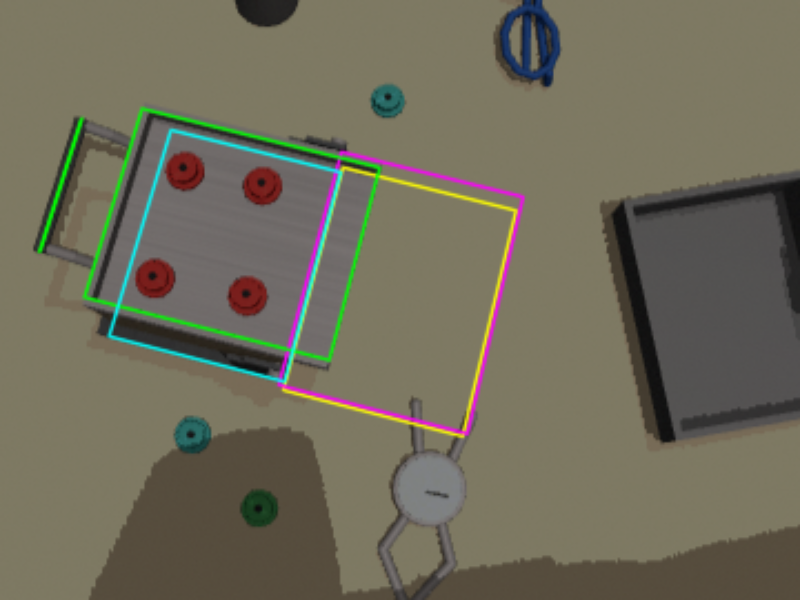

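View pics/scene_ov.png

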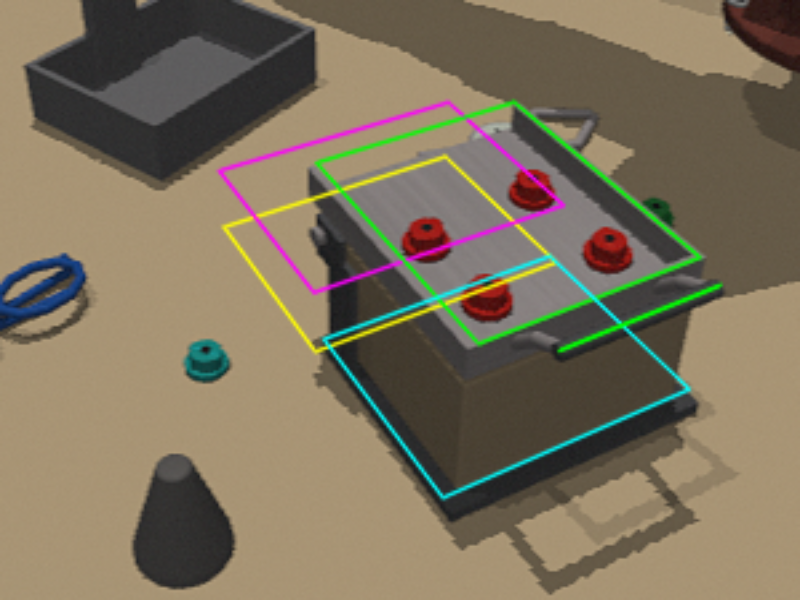

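The overlay shows the station fit is good. The centred bin footprint would overlap the caliper's leg tips, at about (416,398) and (470,418) in the overlay, by roughly 18 mm. I'll grasp the tab, bring the bin in offset away from the caliper, then check how far it can be centred.

```bash
cat >> h.py <<'E'
from scipy.spatial.transform import Rotation as Ro
A=np.deg2rad(-9.85); EX=np.array([np.cos(A),np.sin(A)]); N=np.array([-np.sin(A),np.cos(A)]); O=np.array([.5521,.0533])
def W(ex,y,z): return np.r_[O+ex*EX+y*N,z]          # station -> world
def down(yaw,flip=1):                                # tool down, tool y along +-(yawed y)
    y=flip*np.array([-np.sin(yaw),np.cos(yaw),0]); zz=np.array([0,0,-1.]); return Ro.from_matrix(np.c_[np.cross(y,zz),y,zz]).as_rotvec()
def st():
    s=bot.sense(); d=s["tcp_pos"][:2]-O; print("t",round(s["time"],2),"stat",(d@EX*1e3).round(1),(d@N*1e3).round(1),"z",s["tcp_pos"][2].round(4),"F",s["wrist_force"].round(1),"gap",round(s["finger_gap"],4),"grip",round(s["grip_force"],1))
E
python3 - <<'E'
from h import *
yaw=np.deg2rad(14.1); tab=np.array([.5685,-.3365])
q=[]
for fl in (1,-1):
    j=bot.inverse_kinematics(np.r_[tab,.05],down(yaw,fl)); k=bot.inverse_kinematics(W(0,-.141,.05),down(A,fl)); b=bot.inverse_kinematics(W(0,.175,.12),down(A,fl)); print(fl,*[None if i is None else i.round(2) for i in (j,k,b)])
    q.append(9 if j is None else abs(j[5]))
fl=1 if q[0]<=q[1] else -1
bot.goto(np.r_[tab,.14],down(yaw,fl)); bot.servo_line(np.r_[tab,.05],vel=.12); st()
bot.command_gripper(0.0,30); st()
print(fl)
E
```

```text
1 [-0.65  0.68 -0.01  0.88  0.   -0.89] [-0.3   0.48 -0.39  0.7   0.   -0.13] [ 0.25  0.55 -0.05  0.97  0.    0.42]
-1 [-0.65  0.68 -0.01  0.88  0.    2.25] [-0.3   0.48 -0.39  0.7   0.    3.02] [ 0.25  0.55 -0.05  0.97  0.   -2.72]
t 3.0 stat 83.3 -381.6 z 0.0508 F [-0.1  0.5 -0.2] gap 0.0854 grip 0.0
t 3.66 stat 82.9 -381.4 z 0.0502 F [-0.7 -0.8  1.6] gap 0.0114 grip 31.9
1
```

Run:
```python
from h import *
z=.0502
bot.servo_line(W(.05,-.20,z),down(A),vel=.1); st()
bot.servo_line(W(.026,-.165,z),vel=.06); st()
print(bot.servo_line(W(.026,-.130,z),vel=.03,max_force=8)); st()
f=bot.grab_frame("top"); cv2.imwrite("pics/top1.png",cv2.resize(f["image"][150:420,150:510],(800,600))); pickle.dump(f,open("top1.pkl","wb"))
```

```text
t 5.65 stat 49.7 -199.7 z 0.0502 F [-1.5  1.8  2.9] gap 0.0112 grip 32.1
t 6.51 stat 25.2 -164.2 z 0.0501 F [-2.1  4.4  3.7] gap 0.0116 grip 32.2
True
t 6.88 stat 26.0 -162.4 z 0.0501 F [1.4 1.7 4.7] gap 0.0121 grip 32.4
```

View pics/top1.png

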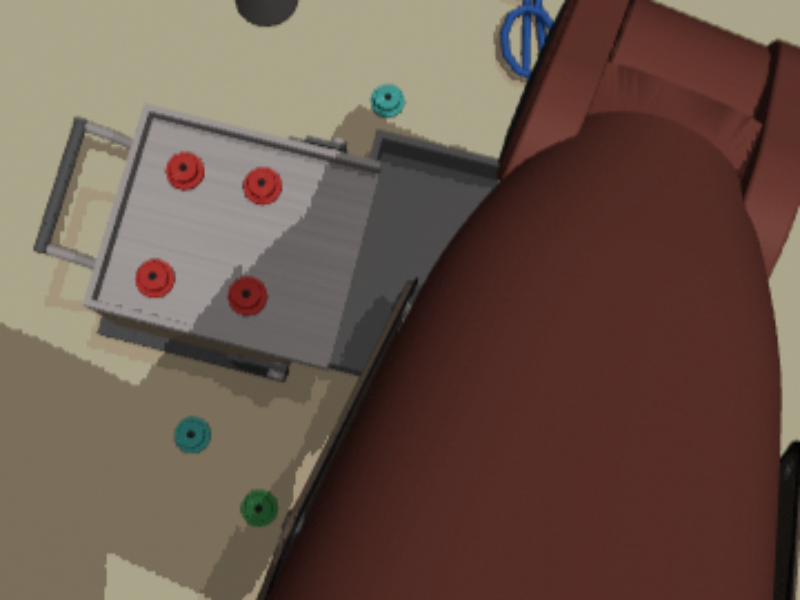

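The arm hides the caliper in this view. The bin stands straight in front of the tray at (375,135), but it stopped early at about 21 mm short, so I'll continue the push.

Run:
```python
from h import *
z=.0502
for k in range(3):
    r=bot.servo_line(W(.026,-.132,z),vel=.03,max_force=14); print(r); st()
    if bot.sense()["tcp_pos"][:2].dot(N)-O.dot(N)>-.146: break
bot.command_gripper(.05); st()
bot.servo_line(W(.026,-.141,.13),vel=.2)
bot.goto(W(.026,-.30,.25),down(A)); st()
for nm in ("top","scene"):
    f=bot.grab_frame(nm); pickle.dump(f,open(nm+"2.pkl","wb"))
    c=f["image"][150:420,150:510] if nm=="top" else f["image"]
    cv2.imwrite(f"pics/{nm}2.png",cv2.resize(c,(800,600)))
f=pickle.load(open("top2.pkl","rb")); w=cloud(f); S=w.copy(); S[...,0]=(w[...,:2]-O)@EX; S[...,1]=(w[...,:2]-O)@N
m=(S[...,2]>.043)&(S[...,2]<.055)&(abs(S[...,0])<.14)&(S[...,1]>-.16)&(S[...,1]<-.036)
p=S[m]*1e3; print(cv2.minAreaRect(p[:,:2].astype(np.float32)), m.sum())
```

```text
True
t 7.69 stat 25.8 -140.9 z 0.0502 F [-0.2 -2.7  3.3] gap 0.0118 grip 32.4
t 8.14 stat 25.8 -140.4 z 0.0501 F [ 0.3 -0.2  0.2] gap 0.0498 grip 0.0
t 9.51 stat 25.4 -299.0 z 0.2484 F [-0.1  1.1 -1.2] gap 0.0498 grip 0.0
((25.024635314941406, -91.15994262695312), (182.45724487304688, 109.98320007324219), 0.06157737597823143) 799
```

View pics/top2.png

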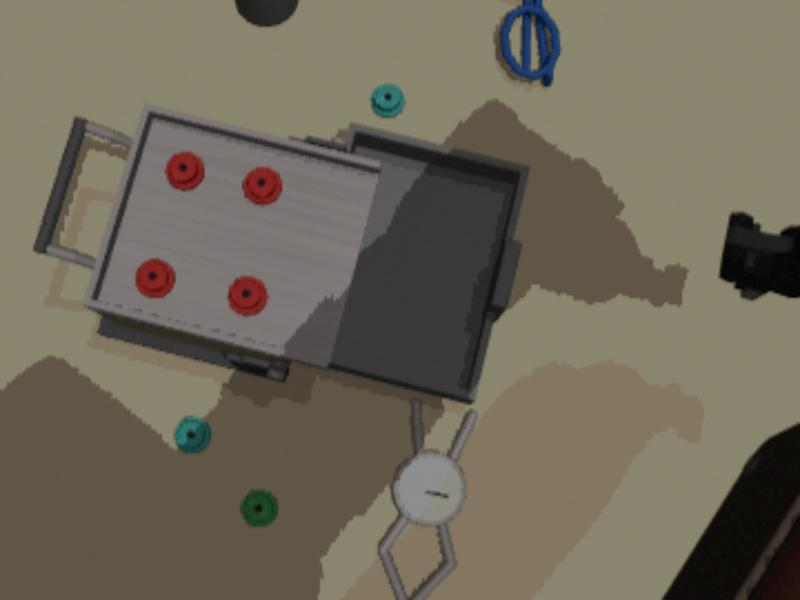

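The bin is square against the station (rim yaw within 0.1°, contact at y = 0) but 25 mm off-centre. The caliper is unmoved, with a tip at (416,402) just clear of the bin wall. I'll shift the bin part of the way towards centre and check whether the caliper is disturbed.

```bash
cat >> h.py <<'E'
def shift(e0,e1):
    z=.0502
    bot.goto(W(e0,-.141,.13),down(A)); bot.servo_line(W(e0,-.141,z),vel=.12); bot.command_gripper(0,30); st()
    bot.servo_line(W(e0,-.144,z),vel=.03); bot.servo_line(W(e1,-.144,z),vel=.02); st()
    print(bot.servo_line(W(e1,-.132,z),vel=.03,max_force=14)); st()
    bot.command_gripper(.05); bot.servo_line(W(e1,-.141,.13),vel=.2); bot.goto(W(.026,-.30,.25),down(A)); st()
def look(k):
    f=bot.grab_frame("top"); pickle.dump(f,open(f"top{k}.pkl","wb")); cv2.imwrite(f"pics/top{k}.png",cv2.resize(f["image"][150:420,150:510],(800,600)))
    w=cloud(f); S=w.copy(); S[...,0]=(w[...,:2]-O)@EX; S[...,1]=(w[...,:2]-O)@N
    m=(S[...,2]>.043)&(S[...,2]<.055)&(abs(S[...,0])<.14)&(S[...,1]>-.16)&(S[...,1]<-.036)
    print("bin",cv2.minAreaRect((S[m][:,:2]*1e3).astype(np.float32)))
    m=(S[...,2]>.008)&(S[...,2]<.02)&(S[...,0]<-.095)&(S[...,0]>-.26)&(S[...,1]<-.05)&(S[...,1]>-.2)
    p=(S[m][:,:2]*1e3).astype(np.float32); print("cal",cv2.minAreaRect(p),p.mean(0),m.sum())
    # caliper shift by image registration on the dial's patch
    a=pickle.load(open("top0.pkl","rb"))["image"]; b=f["image"]
    r=cv2.matchTemplate(b[345:450,300:385],a[355:430,318:366],cv2.TM_CCOEFF_NORMED); _,s,_,l=cv2.minMaxLoc(r); print("dial px shift",l[0]-18,l[1]-10,s)
E
python3 - <<'E'
from h import *
look(2)
shift(.025,.013); look(3)
E
```

```text
bin ((24.95915985107422, -91.21905517578125), (182.93727111816406, 109.96369171142578), 0.015949448570609093)
cal ((-158.2534637451172, -128.1121826171875), (127.2038345336914, 57.91433334350586), 1.0784474611282349) [-146.10101 -126.88659] 1197
dial px shift 0 0 0.6282693147659302
t 11.72 stat 25.5 -140.9 z 0.0509 F [-0.8  1.1  5.9] gap 0.0115 grip 30.9
t 12.72 stat 14.2 -144.5 z 0.0508 F [ 6.  -0.9  5.5] gap 0.0113 grip 30.8
True
t 13.02 stat 13.9 -140.9 z 0.0509 F [-0.9 -3.6  2.3] gap 0.0117 grip 31.5
t 14.82 stat 25.3 -299.0 z 0.2484 F [-0.5  0.4  0.1] gap 0.0498 grip 0.0
bin ((13.627052307128906, -90.86415100097656), (182.8573760986328, 109.45610809326172), 0.06479852646589279)
cal ((-162.13487243652344, -126.09522247314453), (58.44144058227539, 133.95135498046875), 89.96077728271484) [-151.90378 -124.76079] 1217
dial px shift -2 4 0.5778425335884094
```

View pics/top3.png

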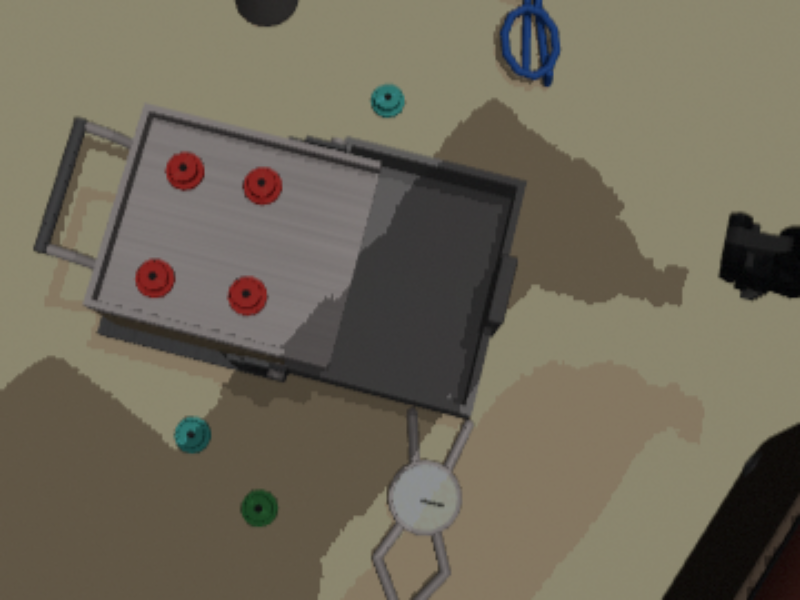

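The caliper legs do collide: its dial moved about 6 mm, and it now touches the bin wall. The bin is 13.6 mm off-centre, with the tray's 140 mm inside width still wholly over the bin opening. Centring it further would only shove the caliper more, so I'll leave it there and move on to the tray.

```bash
cat >> h.py <<'E'
R0=np.hypot(.175,.04); P0=np.arctan2(.04,.175)
def bar(th,dz=-.012): return W(0,R0*np.cos(P0+th),.094+R0*np.sin(P0+th)+dz)
def arc(a,b,v):
    for th in np.linspace(a,b,max(2,int(np.ceil(abs(b-a)/.09)))+1)[1:]: bot.servo_line(bar(th),vel=v)
E
python3 - <<'E'
from h import *
for th in (0,.5,.9): assert bot.inverse_kinematics(bar(th),down(A)) is not None
bot.command_gripper(.032)
bot.goto(bar(0,.09),down(A)); bot.servo_line(bar(0),vel=.1,max_force=15); st()
bot.command_gripper(0,40); st()
arc(0,.27,.05); st()
arc(.27,.45,.05); st()
for nm in ("scene",):
    f=bot.grab_frame(nm); cv2.imwrite("pics/scene4.png",f["image"])
E
```

```text
t 18.1 stat 0.5 175.2 z 0.1227 F [-0.8  0.2 -0.3] gap 0.032 grip 0.0
t 18.43 stat 0.4 175.3 z 0.1227 F [-0.5  1.   4.9] gap 0.0083 grip 39.1
t 20.0 stat 0.3 159.1 z 0.1675 F [2.6 7.5 1.3] gap 0.0082 grip 39.1
t 20.95 stat 0.3 141.9 z 0.1947 F [1.2 9.7 4.7] gap 0.0081 grip 39.2
```

View pics/scene4.png

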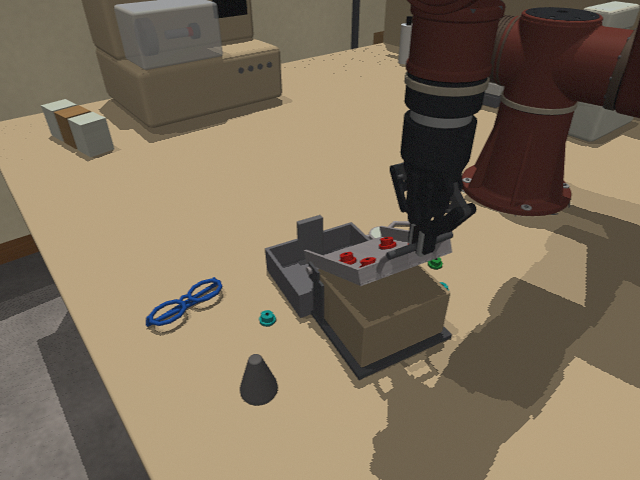

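The tray is rising in the grip, with the blocks still on it at about (347,258), (368,262) and (388,243). I'll keep raising it.

Run:
```python
from h import *
def red():
    f=bot.grab_frame("scene"); im=f["image"].astype(int); m=((im[...,2]>100)&(im[...,1]<50)&(im[...,0]<50)); m[:220]=0;m[:,460:]=0
    n,l,s,c=cv2.connectedComponentsWithStats(m.astype(np.uint8)); print("red",[(c[i].round().astype(int).tolist(),int(s[i,4])) for i in range(1,n) if s[i,4]>5]); return f
for a,b in ((.45,.55),(.55,.64),(.64,.73),(.73,.82),(.82,.9)):
    arc(a,b,.04); st(); f=red()
bot.dwell(.4); st(); f=red(); cv2.imwrite("pics/scene5.png",f["image"][180:400,220:500].repeat(2,0).repeat(2,1))
g=bot.grab_frame("top"); im=g["image"].astype(int); m=(im[...,2]>100)&(im[...,1]<50)&(im[...,0]<50)
n,l,s,c=cv2.connectedComponentsWithStats(m.astype(np.uint8)); print("top red",[(c[i].round().astype(int).tolist(),int(s[i,4])) for i in range(1,n) if s[i,4]>5])
```

```text
t 21.75 stat 0.3 130.4 z 0.2085 F [ 2.3 11.1  6.9] gap 0.0081 grip 39.2
red [([388, 235], 7), ([382, 237], 7), ([390, 244], 8), ([347, 253], 72), ([365, 253], 30)]
t 22.5 stat 0.3 119.0 z 0.2199 F [ 0.  13.7 10.5] gap 0.0083 grip 39.3
red [([386, 235], 35), ([344, 248], 15)]
t 23.25 stat 0.3 106.4 z 0.2304 F [-1.2 13.4 14.7] gap 0.008 grip 39.4
red [([320, 267], 21)]
t 24.0 stat 0.3 92.6 z 0.2392 F [-0.5 12.5 15.2] gap 0.0083 grip 41.0
red [([354, 256], 14)]
t 24.72 stat 0.3 79.5 z 0.2459 F [-1.3 11.  16.7] gap 0.0081 grip 41.4
red []
t 25.17 stat 0.3 79.7 z 0.2458 F [-2.7 11.2 16.1] gap 0.0082 grip 41.4
red []
top red [([324, 265], 164), ([342, 263], 182), ([310, 307], 162), ([328, 308], 74)]
```

View pics/scene5.png

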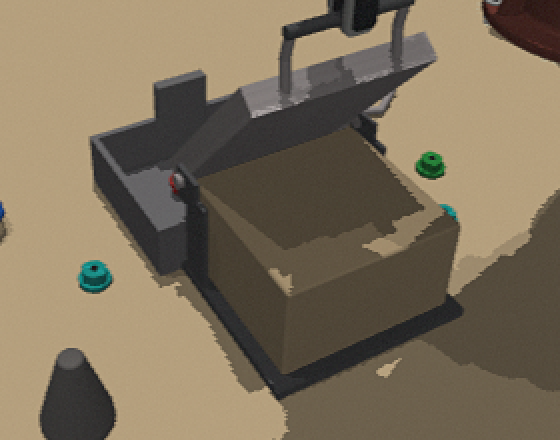

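The tray is tipped to about 0.9 rad, with one block just visible in the bin near the front corner at (177,182). I'll use depth to check where all four are.

```bash
cat >> h.py <<'E'
def topred():
    g=bot.grab_frame("top"); im=g["image"].astype(int); m=(im[...,2]>100)&(im[...,1]<50)&(im[...,0]<50); w=cloud(g)
    n,l,s,c=cv2.connectedComponentsWithStats(m.astype(np.uint8))
    for i in range(1,n):
        if s[i,4]>5:
            p=np.nanmedian(w[l==i],0); d=p[:2]-O; print("red",(d@EX*1e3).round(),(d@N*1e3).round(),"z",(p[2]*1e3).round(),s[i,4], "zmax",(np.nanmax(w[l==i][:,2])*1e3).round())
    return g
E
python3 - <<'E'
from h import *
g=topred(); cv2.imwrite("pics/top6.png",cv2.resize(g["image"][190:370,190:430],(800,600)))
E
```

```text
red 27.0 -54.0 z 18.0 165 zmax 24.0
red 38.0 -81.0 z 19.0 181 zmax 26.0
red -49.0 -47.0 z 16.0 156 zmax 24.0
red -45.0 -77.0 z 26.0 73 zmax 34.0
```

View pics/top6.png

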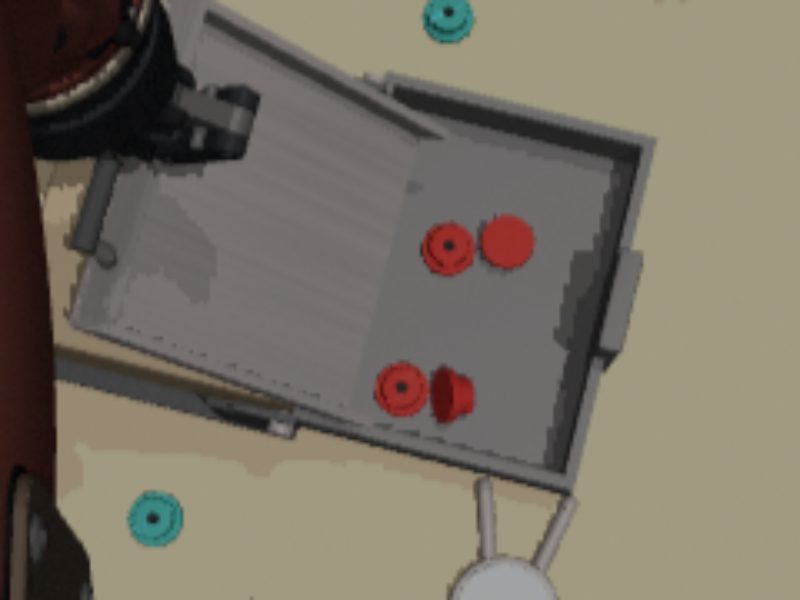

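All four blocks are in the bin, at (448,248), (507,242), (402,388) and (452,395), and the tray is empty. I'll lower it gently and let go.

Run:
```python
from h import *
arc(.9,.18,.06); st(); arc(.18,.05,.035); st()
print(bot.servo_line(bar(-.01),vel=.015,max_force=10)); bot.dwell(.2); st()
bot.command_gripper(.032); st()
bot.servo_line(bar(0,.10),vel=.1); bot.goto(W(.0,.16,.33),down(A)); bot.dwell(.3); st()
topred(); look(7)
w=cloud(pickle.load(open("top7.pkl","rb"))); d=w[...,:2]-O; e=d@EX; y=d@N
for n,m in (("rear floor",(abs(e)<.05)&(y>.11)&(y<.13)),("front floor",(abs(e)<.05)&(y>-.03)&(y<-.01)),("bar",(abs(e)<.045)&(y>.172)&(y<.178))): print(n,np.nanmedian(w[m][:,2]).round(4))
```

```text
t 28.65 stat 0.4 165.8 z 0.1516 F [2.7 5.3 2.3] gap 0.008 grip 42.4
t 29.62 stat 0.4 173.2 z 0.1296 F [4.2 4.1 2.2] gap 0.008 grip 42.9
True
t 30.42 stat 0.4 175.3 z 0.1213 F [-1.1  0.   6.3] gap 0.0082 grip 43.8
t 30.77 stat 0.6 175.8 z 0.1216 F [ 0.8  0.5 -0.5] gap 0.0319 grip 0.0
t 32.82 stat -0.4 159.9 z 0.3288 F [ 0.  -0.5 -0.1] gap 0.0322 grip 0.0
red 39.0 -82.0 z 19.0 183 zmax 23.0
red 28.0 -54.0 z 18.0 151 zmax 24.0
red -48.0 -48.0 z 17.0 159 zmax 23.0
red -45.0 -78.0 z 28.0 60 zmax 35.0
bin ((13.74517822265625, -91.06089782714844), (183.20010375976562, 109.57266998291016), 0.08367042243480682)
cal ((-162.69046020507812, -126.16535949707031), (58.48204803466797, 135.1413116455078), 89.85912322998047) [-152.5814  -125.06803] 1231
dial px shift -2 4 0.598321259021759
rear floor 0.5894
front floor 0.0992
bar 0.137
```

```bash
python3 -c "
from h import *
print(bot.hand_in())"
```

```text
the job is handed in; nothing more can be done
None
```

I handed the job in with all four red blocks in the bin, and the tray lowered gently to level and released, but the bin is about 14 mm off-centre (square against the station) and the caliper was nudged about 6 mm, because its legs lay inside the centred bin's footprint.

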